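# Click the revolving caddy to its next stop and load the cup

### The arm

A 6-joint arm with a two-finger parallel gripper is mounted at the origin on the work surface. World frame = base frame: x ahead of the robot, y to its left, z up, the work surface at z = 0. Lengths are in m, angles in rad, forces in N, time in s.
With the tool pointing down it reaches from about 0.3 to 0.875 m from the base axis. Payload 6.4 kg.
Tool frame: the origin (TCP) lies at the centre of the arm's flange, where the gripper is bolted on; the fingertips stand robot.tcp_to_tips ahead of it and the grasp point (between the pads) lies 155 mm ahead of it (robot.tcp_to_tips is the distance from the TCP to the fingertips, in m); x points along the fingers, z is the direction in which the jaws open and shut, and the axes are right-handed (so a half turn about x gives the same grasp; the last joint's range is limited). The gripper opens to 85 mm and grips with 20 to 120 N. Pads are 22 mm wide; open, the fingers measure 114 mm over their backs; the gripper's body (76 mm by 85 mm) begins 54 mm behind the grasp point. The pads swing forward as they close: fully open they stand 13 mm farther back than shut.
Start: joints at [-1.379, 0.181, 1.607, -0, 1.354, -0.206], TCP at [0.223, -0.53, 0.405] pointing down, gripper open.
Joint ranges: [-2.99, 2.99], [-0.89, 2.07], [0.3, 2.58], [-1.14, 4.28], [0, 2.63], [-3.12, 3.12]. Speed limits (rad/s): [2.57, 2.57, 3.01, 3.14, 3.14, 3.14].

### API

Orientations are given as [roll, pitch, yaw] about the fixed x, y, z axes, in that order (R = Rz(yaw) Ry(pitch) Rx(roll)).
In Python, from workcell import robot gives the robot as it stands.
- The arm moves only by the tool jog_arm, never from a script. Its arguments are lists of equal length, an entry for each row: "offset": the shift along the tool's x, y, z in m, a list of three; "twist": the turn, a rotation vector about the tool's x, y, z in rad, a list of three. A call has 1 to 12 rows; each row shifts and turns the commanded pose from where the row before left it, along the tool's axes as they then stand; what a row does not reach is not made up. A row lasts 1/8 s, in which the tool goes at most 62.5 mm and 10.7 degrees, less where a joint would pass 70% of its speed; a pose out of reach is approached as far as the arm can. A call with a gripper value outside its range is refused whole. "fingers" is the closure, from 0 (fully open) to 1 (shut), set as the call begins (left out, the last holds). The fingers move at their own pace and stop on an object; the grip force is fixed at half the most. Time passes only in rows, so rows that do not move let the fingers close. It gives the time, the measured TCP pose, the force and the opening at its end, in the units of the state.
- robot.sense(): the state, without advancing time (a new reading comes with each control period).
- robot.get_image(name): name is "side" or "top"; returns (picture, depth): 420x560x3 uint8, blue, green, red; 420x560 float32, m along the optical axis (not along the pixel's ray), 0 where there is no reading.
- robot.get_calibration(name): a dict with "camera_matrix" (3x3 intrinsics, pixels), "pose" (4x4, takes a point from camera to world coordinates). Camera axes: x right, y up, looking along -z (the intrinsics and any distortion apply to the point x, -y, -z); pixel columns grow to the right and rows downward; lengths in m; the calibration is good to about 2 mm. A picture is of the moment at which its call begins. get_calibration takes no time and is no camera call.
- robot.finish_job(): hands the job in, once; it reports no verdict.
The state is a dict: "time_s": time; "joints": joint angles; "qd": joint speeds; "tau": joint torques, N m; "eef_pos": TCP position; "orientation": TCP orientation; "contact_force": force on the tool from outside, world axes, zero at the start; "wrist_torque": the same for the moment, N m; "grip_width": finger opening in m.
Only numpy, scipy, OpenCV 4.12 (cv2) and the standard library are available. Lean on these libraries where they do the work, as an engineer would, in place of code of your own. Each camera call takes 0.05 s, during which the arm holds its last target.

### The job

The revolving caddy was left between two of its click stops. Push it round anticlockwise (seen from above) until the empty bay clicks home at the next stop at the front: feel for the stop, do not lean on it hard or force the caddy past it. Then stand the blue cup upright in that bay and let go, leaving the caddy on its stop and the other things on the counter where they are.

Things in the scene. Friction and masses are not known exactly. Their poses are not given: they have to be found in the camera images.
- stand: Fixed round grey stand, 280 mm across; origin on the caddy's vertical turning axis at counter level, x axis pointing away from the caddy's front (orange nib at its foot, -x side). The green disc on it is 300 mm across, top 64 mm above the counter, with four bays every 90 degrees; three hold white, amber and terracotta containers fixed to it, up to 74 mm above the disc.
- front (a point): Exact front: point on the stand's -x side, 92 mm from the axis, at the height of the disc's top. The stops lie every 90 degrees but are off true: clicked home, the empty bay stands up to 12 degrees to either side of this point; where exactly cannot be seen, only felt.
- bay (a point): Centre of the empty bay on the disc's top surface (64 mm above the counter), 92 mm from the axis; turns with the disc. A white ring 8 mm high, 68 mm inner and 74 mm outer diameter, surrounds it. At the start it is 30 to 60 degrees clockwise of the exact front.
- post (a point): Half-way up the yellow push post: pin 14 mm thick, 45 mm high above the disc, 125 mm from the axis, 45 degrees anticlockwise of the empty bay (three white ones at the other 90-degree places). Pushing the disc round takes about 2 N here. At the stop it jumps on a few mm by itself, then stands firm: stop pushing at some 8 N, never reach 18 N, which forces it. Let go, it stays on the stop.
- latch (a joint): Travel of the hidden latch in m: about 0 or a little below when sprung fully into a stop's notch, about 0.003 when riding between stops.
- cup_mid (a point): Centre of the loose blue plastic cup, half-way up its height of 72 mm (36 mm above its foot); 52 mm across at the foot, 62 mm at the open rim, wall 3 mm, 90 g. Stands upright on the counter; z axis up.
- jar: Empty squat glass jar, 76 mm across, 60 mm high, open top; origin at the centre of its foot. Leave alone.
- flask: Grey closed pump flask, 116 mm across, 213 mm high, 0.95 kg, spout to its -x and handle to its +x side; origin at the centre of its foot. Leave alone.
- saltpot: Small blue ceramic pot, 44 mm across, 70 mm high; origin at the centre of its foot. Leave alone.
- spoon1: Aluminium spoon 150 mm long lying along its x axis; origin underneath its middle. Leave alone.
- spoon2: Second spoon like the first. Leave alone.

How it is judged:
On the way:
1. the caddy is clicked home on the next stop with its empty bay at the front, the cup not yet fetched (value of joint latch below 0.001 m and horizontal distance between bay and front below 0.035 m and distance of cup_mid from where it was at the start of the episode below 0.03 m), for 0.3 s.
At the end, for the whole second after the job is handed in: The latch is home (below 1 mm) with the empty bay within 35 mm of the exact front; the blue cup stands at rest, upright within 0.1 rad, foot on the bay's floor inside the ring (within 11 mm of the bay's centre, its own centre 32 to 40 mm above the floor) (value of joint latch below 0.001 m and horizontal distance between bay and front below 0.035 m and horizontal distance between cup_mid and bay below 0.011 m and z of cup_mid in the frame of bay between 0.032 and 0.04 m and angle between cup_mid's own z axis and vertical below 0.1 rad and linear speed of cup below 0.02 m/s); the robot touches nothing.
It fails at once if the robot pushes on the caddy with more than 18 N (contact force between any of the fingers, the arm and stand above 18 N).
It fails at once if the caddy is forced past the stop (y of bay in the frame of stand below -0.04 m and x of bay in the frame of stand below 0.09 m).
It fails at once if another thing on the counter is knocked over or shifted by more than 30 mm (distance of any of jar, flask, saltpot, spoon1, spoon2 from where it was at the start of the episode above 0.03 m or angle between any of jar, saltpot, flask's own z axis and vertical above 0.5 rad).
It also fails if it takes over 72 s, if anything falls off the work surface, if the arm or the gripper's body presses on something with over 40 N, if the wrist force passes 120 N, or if a joint passes its speed limit or range.

## Working session

There is one attempt and no reset: what is moved stays moved. The work goes in short steps, Python scripts to look and compute and a tool call to move; the robot and the scene stay as the last step left them, time stands still between calls to the robot, and variables do not carry over. Pictures are saved under pics/ and viewed, and the job is handed in when it is done.

Besides the shell and the picture viewer there is one more tool, called after ">>>" as name(argument=value, ...) on one line, values as JSON. jog_arm: Moves the arm, as the interface text tells. Its arguments: {"type":"object","properties":{"offset":{"type":"array"},"twist":{"type":"array"},"fingers":{"type":"number"}},"required":["offset","twist"]}

```bash
mkdir -p pics; ls; python3 - <<'E'
from workcell import robot
import cv2,numpy as np
print(robot.tcp_to_tips, robot.sense())
for n in("side","top"):
    p,d=robot.get_image(n); cv2.imwrite(f"pics/{n}0.png",p); np.savez(f"pics/{n}0.npz",p=p,d=d)
    print(n,robot.get_calibration(n))
E
```

```text
pics
0.1734 {'time_s': 0.0, 'joints': array([-1.37928280e+00,  1.81551462e-01,  1.60803212e+00, -5.09325225e-05,
        1.35382626e+00, -2.06310796e-01]), 'qd': array([ 7.52217668e-05,  1.45660818e-03,  5.67004304e-04, -3.12639852e-04,
       -8.32850294e-04,  1.28697032e-03]), 'tau': array([-8.37608059e-05, -4.44877267e+01, -3.51339054e+01, -3.59771011e-04,
        8.98838363e-03,  1.20761786e-05]), 'eef_pos': array([ 0.22271446, -0.52982684,  0.40376638]), 'orientation': array([2.96263509, 1.56897846, 1.78967409]), 'contact_force': array([0.47599359, 0.34686929, 0.21718977]), 'wrist_torque': array([ 0.00552502,  0.00086202, -0.00349391]), 'grip_width': 0.08566259654718746}
side {'camera_matrix': array([[491.04331114,   0.        , 278.17921293],
       [  0.        , 491.04331114, 211.04692523],
       [  0.        ,   0.        ,   1.        ]]), 'pose': array([[-0.65070224, -0.60016207,  0.46517963,  1.06844322],
       [ 0.75933211, -0.5152384 ,  0.39742187,  0.52557709],
       [ 0.00116088,  0.61182913,  0.79098911,  0.99828399],
       [ 0.        ,  0.        ,  0.        ,  1.        ]])}
top {'camera_matrix': array([[522.90683412,   0.        , 275.40015756],
       [  0.        , 522.90683412, 203.39464989],
       [  0.        ,   0.        ,   1.        ]]), 'pose': array([[ 0.02683347,  0.99619937, -0.08286609,  0.45150705],
       [-0.99963039,  0.0271028 ,  0.0021268 ,  0.0712837 ],
       [ 0.00436462,  0.08277839,  0.99655842,  1.52530632],
       [ 0.        ,  0.        ,  0.        ,  1.        ]])}
```

View pics/side0.png

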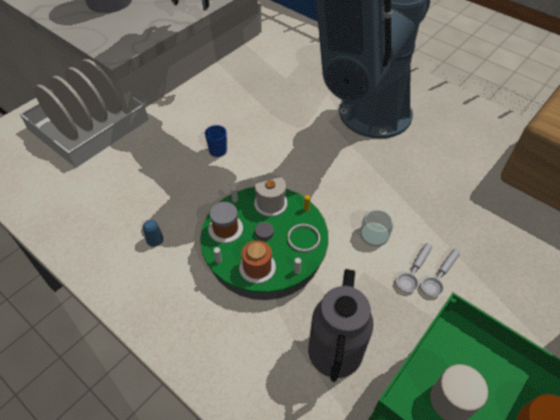

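View pics/top0.png

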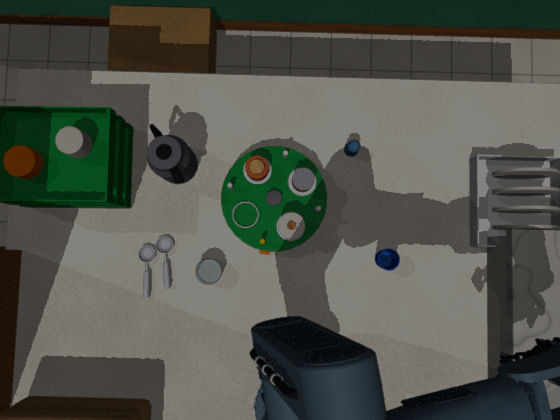

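The top view shows the disc centre at about (274,198), the orange nib at (265,252), the empty bay ring at (245,214), the yellow post at (262,240), the cup at (387,259), the jar at (209,270), and the saltpot at (352,147). I'll measure these next.

```bash
cat > h.py <<'E'
import numpy as np,cv2
from workcell import robot
def cloud(n,d):
    c=robot.get_calibration(n);K=c["camera_matrix"];T=c["pose"]
    v,u=np.indices(d.shape)
    P=np.stack([(u-K[0,2])/K[0,0]*d,-(v-K[1,2])/K[1,1]*d,-d],-1)
    W=P@T[:3,:3].T+T[:3,3]; W[d==0]=np.nan
    return W
def proj(n,X):
    c=robot.get_calibration(n);K=c["camera_matrix"];T=c["pose"]
    p=(np.asarray(X)-T[:3,3])@T[:3,:3]
    q=np.array([p[0],-p[1],-p[2]]);q=K@q;return q[:2]/q[2]
def circ(x,y):
    A=np.c_[2*x,2*y,np.ones_like(x)];s=np.linalg.lstsq(A,x*x+y*y,rcond=None)[0]
    return s[0],s[1],np.sqrt(s[2]+s[0]**2+s[1]**2)
E
python3 - <<'E'
from h import *
for n in("top","side"):
    z=np.load(f"pics/{n}0.npz");p=z["p"].astype(int);W=cloud(n,z["d"])
    hsv=cv2.cvtColor(z["p"],cv2.COLOR_BGR2HSV);H,S,V=hsv[...,0],hsv[...,1],hsv[...,2]
    near=(W[...,0]>.3)&(W[...,0]<.8)&(W[...,1]>-.35)&(W[...,1]<.3)
    g=(H>45)&(H<75)&(S>150)&(W[...,2]>.05)&(W[...,2]<.08)&near&(abs(W[...,1]-.07)<.2)
    hull=cv2.convexHull(np.argwhere(g)[:,::-1].astype(np.int32))[:,0]
    hp=W[hull[:,1],hull[:,0]]
    print(n,"disc",circ(hp[:,0],hp[:,1]),np.nanmedian(W[g][:,2]))
    def blobs(m,name,mn=4):
        k,l,st,ce=cv2.connectedComponentsWithStats(m.astype(np.uint8))
        for i in range(1,k):
            if st[i,4]>=mn:
                q=W[l==i];print(n,name,ce[i].round(1),st[i,4],"med",np.nanmedian(q,0).round(4),"mm",np.nanmin(q,0).round(3),np.nanmax(q,0).round(3))
    blobs((H>10)&(H<30)&(S>170)&(V>90)&near,"yel/or")
    blobs((H>95)&(H<130)&(S>120)&near,"blue",20)
    blobs((W[...,2]>.03)&near,"tall",30)
    blobs((W[...,2]>.004)&(W[...,2]<.02)&near,"low",30)
E
```

```text
top disc (np.float64(0.588775451654806), np.float64(0.07362808828814324), np.float64(0.14699871726422695)) 0.06361113033632892
top yel/or [292.  224.2] 25 med [0.5132 0.0228 0.1375] mm [0.505 0.017 0.131] [0.519 0.031 0.147]
top yel/or [288.8 226.4] 5 med [0.5077 0.0306 0.1366] mm [0.502 0.028 0.135] [0.51  0.033 0.14 ]
top yel/or [262.2 240.8] 19 med [0.4665 0.1017 0.1082] mm [0.461 0.096 0.102] [0.472 0.107 0.115]
top yel/or [263.6 251.8] 24 med [0.4361 0.0986 0.0103] mm [0.433 0.086 0.006] [0.442 0.109 0.016]
top blue [351.9 147.5] 167 med [ 0.7387 -0.1447  0.0629] mm [ 0.724 -0.164  0.01 ] [ 0.76  -0.129  0.077]
top blue [387.4 258.9] 396 med [ 0.4255 -0.2578  0.021 ] mm [ 0.399 -0.278 -0.005] [ 0.454 -0.219  0.077]
top blue [362.7 349.2] 30 med [ 0.3075 -0.0619  0.758 ] mm [ 0.306 -0.069  0.716] [ 0.309 -0.057  0.773]
top tall [352.5 146.7] 165 med [ 0.7407 -0.1464  0.0631] mm [ 0.724 -0.165  0.03 ] [ 0.761 -0.129  0.077]
top tall [273.6 198.5] 8781 med [0.5865 0.0735 0.0649] mm [ 0.439 -0.074  0.052] [0.737 0.223 0.147]
top tall [192.9 160.1] 36 med [0.6842 0.2996 0.0913] mm [0
[... 1295 characters left out ...]
ide tall [377.2 225.6] 499 med [0.3958 0.2566 0.0467] mm [0.344 0.216 0.03 ] [0.42  0.291 0.062]
side tall [151.1 229.4] 277 med [ 0.7509 -0.1391  0.059 ] mm [ 0.73  -0.164  0.03 ] [ 0.767 -0.127  0.072]
side low [218.1 152.8] 69 med [ 0.4446 -0.2272  0.0111] mm [ 0.409 -0.265  0.004] [ 0.456 -0.219  0.02 ]
side low [377.1 223.1] 119 med [0.3527 0.2391 0.0095] mm [0.344 0.221 0.004] [0.373 0.272 0.02 ]
side low [373.3 240.9] 99 med [0.4119 0.2687 0.0125] mm [0.375 0.226 0.004] [0.42 0.29 0.02]
side low [155.3 241.8] 75 med [ 0.7556 -0.1321  0.0117] mm [ 0.729 -0.156  0.004] [ 0.768 -0.126  0.02 ]
side low [265.8 290.8] 340 med [0.6921 0.1695 0.0123] mm [0.553 0.026 0.004] [0.731 0.215 0.02 ]
```

```bash
python3 - <<'E'
import cv2
a=cv2.imread("pics/top0.png")[120:300,130:420];b=cv2.imread("pics/side0.png")[110:310,130:400]
cv2.imwrite("pics/z1.png",cv2.resize(a,None,fx=2.7,fy=2.7,interpolation=2))
cv2.imwrite("pics/z2.png",cv2.resize(b,None,fx=2.9,fy=2.9,interpolation=2))
E
```

```text
(no output)
```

View pics/z1.png

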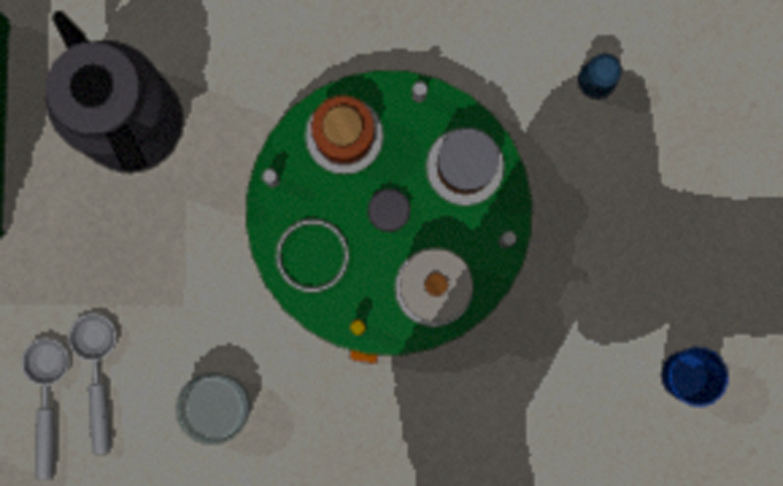

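View pics/z2.png

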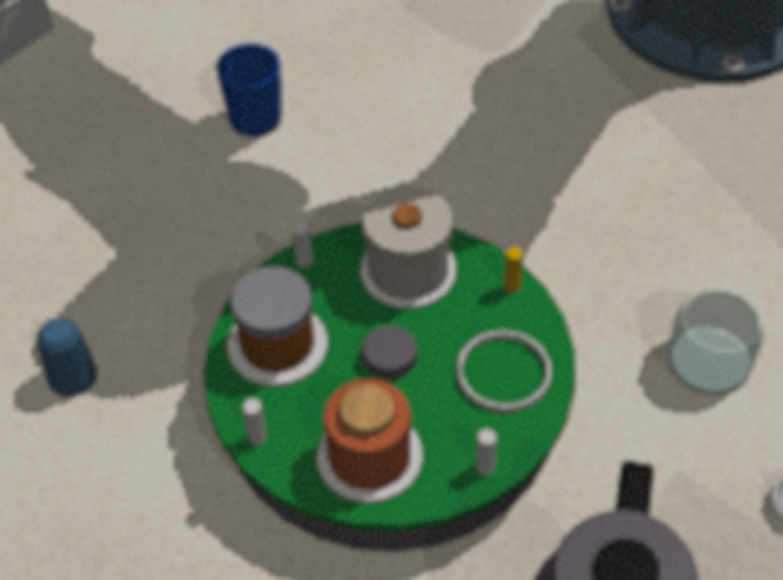

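```bash
cat >> h.py <<'E'
from scipy.spatial.transform import Rotation as Ro
def tool():
    s=robot.sense();R=Ro.from_euler("xyz",s["orientation"]).as_matrix();return s,R
C=np.array([.5893,.0745])
def show():
    s,R=tool();p=s["eef_pos"];d=p[:2]-C
    print("t",round(s["time_s"],2),"pos",p.round(4),"x",R[:,0].round(3),"zyaw",np.degrees(np.arctan2(R[1,2],R[0,2])).round(2),"r",np.hypot(*d).round(4),"ang",np.degrees(np.arctan2(d[1],d[0])).round(2),"F",s["contact_force"].round(2),"j",s["joints"].round(2),"w",round(s["grip_width"],4))
E
python3 - <<'E'
from h import *
show();s,R=tool();print(R.round(3))
z=np.load("pics/top0.npz");W=cloud("top",z["d"]);hsv=cv2.cvtColor(z["p"],cv2.COLOR_BGR2HSV)
# ring
m=(hsv[...,1]<110)&(hsv[...,2]>70);
import itertools
pts=[]
for v in range(195,236):
  for u in range(225,265):
    if m[v,u] and .06<W[v,u,2]<.09 and 13<np.hypot(u-245.5,v-214.8)<18: pts.append(W[v,u])
pts=np.array(pts);b=circ(pts[:,0],pts[:,1]);print("ring",b,len(pts),np.degrees(np.arctan2(b[1]-C[1],b[0]-C[0])),np.hypot(b[1]-C[1],b[0]-C[0]))
for n in("top","side"):
  z=np.load(f"pics/{n}0.npz");W=cloud(n,z["d"])
  m=(W[...,2]>.062)&(W[...,0]>.38)&(W[...,0]<.48)&(W[...,1]>-.3)&(W[...,1]<-.2)
  q=W[m];h=cv2.convexHull(q[:,:2].astype(np.float32));print(n,"rim",cv2.minEnclosingCircle(h),len(q),circ(*h[:,0].T.astype(float)))
E
```

```text
t 0.1 pos [ 0.2227 -0.5299  0.4039] x [-0.     0.002 -1.   ] zyaw -67.21 r 0.7068 ang -121.24 F [ 0.04 -0.46 -0.01] j [-1.38  0.18  1.61  0.    1.35 -0.21] w 0.0856
[[-0.     0.922  0.387]
 [ 0.002  0.387 -0.922]
 [-1.     0.    -0.002]]
ring (np.float64(0.5392886237544882), np.float64(0.15151738182094554), np.float64(0.036991354585320164)) 42 122.997751856182 0.09183035912226122
top rim ((0.4261954724788666, -0.2493632733821869), 0.031030723825097084) 98 (np.float64(0.4258833238103843), np.float64(-0.24921979240409606), np.float64(0.03030905225216497))
side rim ((0.4267033338546753, -0.24865353107452393), 0.03492351993918419) 134 (np.float64(0.4278829189603981), np.float64(-0.24716609496623576), np.float64(0.03167115195943455))
```

>>> jog_arm(offset=[[0,0.041,-0.0426],[0,0.041,-0.0426],[0,0.041,-0.0426],[0,0.041,-0.0426],[0,0.041,-0.0426],[0,0.041,-0.0426],[0,0.041,-0.0426],[0,0.041,-0.0426],[0,0.041,-0.0426],[0,0.041,-0.0426],[0,0.041,-0.0426],[0,0.041,-0.0426]], twist=[[0,0,0],[0,0,0],[0,0,0],[0,0,0],[0,0,0],[0,0,0],[0,0,0],[0,0,0],[0,0,0],[0,0,0],[0,0,0],[0,0,0]], fingers=1)

```text
time_s: 1.6
eef_pos: [0.4785, 0.1339, 0.4045]
orientation: [-0.335, 1.571, -1.508]
contact_force: [1.5, -0.8, 0.8]
grip_width: 0.0001
```

>>> jog_arm(offset=[[0.02,0,0],[0.02,0,0],[0.02,0,0],[0.02,0,0]], twist=[[-0.176,0,0],[-0.176,0,0],[-0.176,0,0],[-0.176,0,0]])

```text
time_s: 2.1
eef_pos: [0.4781, 0.1319, 0.3237]
orientation: [-2.644, 1.57, -3.107]
contact_force: [0.1, 0.5, -0.3]
grip_width: 0.0001
```

```bash
python3 - <<'E'
from h import *
show();print(tool()[1].round(4))
E
```

```text
t 2.1 pos [0.4781 0.1319 0.3237] x [-0.001 -0.    -1.   ] zyaw -26.52 r 0.1252 ang 152.71 F [ 0.15  0.51 -0.33] j [ 0.03  0.1   1.88 -0.    1.17  0.49] w 0.0001
[[-8.000e-04  4.465e-01  8.948e-01]
 [-0.000e+00  8.948e-01 -4.465e-01]
 [-1.000e+00 -4.000e-04 -7.000e-04]]
```

>>> jog_arm(offset=[[0.035,0,0],[0.035,0,0],[0,0,0]], twist=[[0,0,0],[0,0,0],[0,0,0]])

```text
time_s: 2.48
eef_pos: [0.4767, 0.1317, 0.252]
orientation: [-2.646, 1.564, -3.115]
contact_force: [1.0, -0.3, -0.8]
grip_width: -0.0004
```

>>> jog_arm(offset=[[0,-0.004,6e-05],[0,-0.004,6e-05],[0,-0.0015,0],[0,-0.0015,0],[0,-0.0015,0],[0,-0.0015,0],[0,-0.0015,0],[0,-0.0015,0]], twist=[[-0.032,0,0],[-0.032,0,0],[-0.012,0,0],[-0.012,0,0],[-0.012,0,0],[-0.012,0,0],[-0.012,0,0],[-0.012,0,0]])

```text
time_s: 3.48
eef_pos: [0.4716, 0.1163, 0.2547]
orientation: [1.669, 1.57, 1.336]
contact_force: [0.8, 3.1, 0.4]
grip_width: 0.0001
```

```bash
python3 - <<'E'
from h import *
show()
E
```

```text
t 3.48 pos [0.4716 0.1163 0.2547] x [ 0.     0.001 -1.   ] zyaw -19.04 r 0.1249 ang 160.45 F [0.82 3.05 0.45] j [-0.    0.18  1.94  0.    1.01  0.33] w 0.0001
```

>>> jog_arm(offset=[[0,-0.003,3e-05],[0,-0.003,3e-05],[0,-0.003,3e-05],[0,-0.003,3e-05],[0,-0.003,3e-05],[0,-0.003,3e-05],[0,-0.003,3e-05],[0,-0.003,3e-05],[0,-0.003,3e-05],[0,-0.003,3e-05]], twist=[[-0.024,0,0],[-0.024,0,0],[-0.024,0,0],[-0.024,0,0],[-0.024,0,0],[-0.024,0,0],[-0.024,0,0],[-0.024,0,0],[-0.024,0,0],[-0.024,0,0]])

```text
time_s: 4.72
eef_pos: [0.4651, 0.0867, 0.2546]
orientation: [3.124, 1.57, 3.033]
contact_force: [-1.8, 3.5, 1.3]
grip_width: -0.0
```

```bash
python3 - <<'E'
from h import *
show()
E
```

```text
t 4.72 pos [0.4651 0.0867 0.2546] x [-0.001  0.    -1.   ] zyaw -5.24 r 0.1248 ang 174.38 F [-1.8   3.46  1.32] j [-0.07  0.16  1.98  0.    1.01  0.02] w -0.0
```

>>> jog_arm(offset=[[0,-0.003,3e-05],[0,-0.003,3e-05],[0,-0.003,3e-05],[0,-0.003,3e-05],[0,-0.003,3e-05],[0,-0.003,3e-05],[0,-0.003,3e-05],[0,-0.003,3e-05],[0,-0.003,3e-05]], twist=[[-0.024,0,0],[-0.024,0,0],[-0.024,0,0],[-0.024,0,0],[-0.024,0,0],[-0.024,0,0],[-0.024,0,0],[-0.024,0,0],[-0.024,0,0]])

```text
time_s: 5.85
eef_pos: [0.4656, 0.0597, 0.2546]
orientation: [3.105, 1.571, -3.054]
contact_force: [-1.6, 3.3, -1.0]
grip_width: -0.0
```

```bash
python3 - <<'E'
from h import *
show()
p,d=robot.get_image("side");cv2.imwrite("pics/s1.png",cv2.resize(p[110:310,130:400],None,fx=2.9,fy=2.9))
E
```

```text
t 5.85 pos [0.4656 0.0597 0.2546] x [-0. -0. -1.] zyaw 7.14 r 0.1246 ang -173.2 F [-1.65  3.34 -1.04] j [-0.13  0.15  1.98 -0.    1.01 -0.25] w -0.0
```

View pics/s1.png

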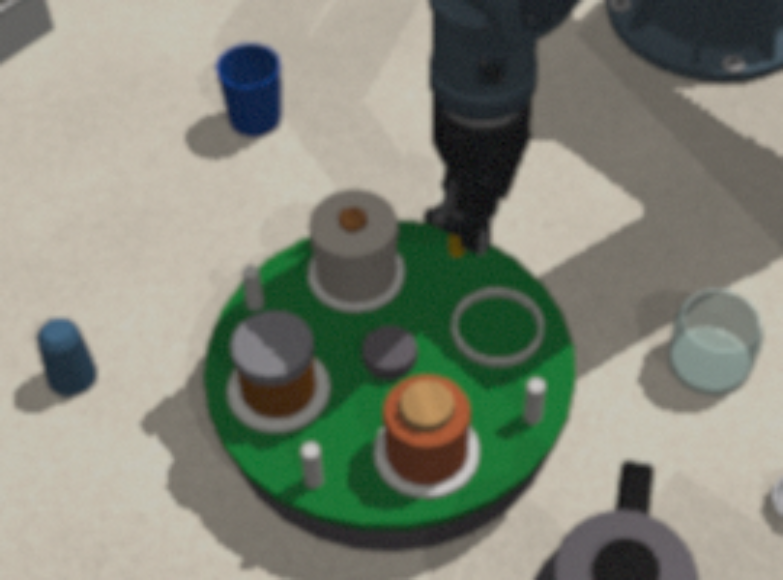

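>>> jog_arm(offset=[[0,-0.0015,0],[0,-0.0015,0],[0,-0.0015,0],[0,-0.0015,0],[0,-0.0015,0],[0,-0.0015,0]], twist=[[-0.012,0,0],[-0.012,0,0],[-0.012,0,0],[-0.012,0,0],[-0.012,0,0],[-0.012,0,0]])

```text
time_s: 6.65
eef_pos: [0.467, 0.051, 0.2547]
orientation: [-0.258, 1.571, -0.062]
contact_force: [-0.1, 2.7, -1.9]
grip_width: 0.0002
```

>>> jog_arm(offset=[[0,-0.001,0],[0,-0.001,0],[0,-0.001,0]], twist=[[-0.008,0,0],[-0.008,0,0],[-0.008,0,0]])

```text
time_s: 7.02
eef_pos: [0.4677, 0.048, 0.2548]
orientation: [-0.376, 1.571, -0.157]
contact_force: [-0.6, 1.8, -0.9]
grip_width: 0.0002
```

>>> jog_arm(offset=[[0,-0.001,0],[0,-0.001,0]], twist=[[-0.008,0,0],[-0.008,0,0]])

```text
time_s: 7.28
eef_pos: [0.4681, 0.0461, 0.2547]
orientation: [-0.305, 1.571, -0.069]
contact_force: [-1.7, 1.9, -0.1]
grip_width: 0.0002
```

>>> jog_arm(offset=[[0,-0.001,0],[0,-0.001,0]], twist=[[-0.008,0,0],[-0.008,0,0]])

```text
time_s: 7.52
eef_pos: [0.4685, 0.0442, 0.2548]
orientation: [-0.625, 1.571, -0.373]
contact_force: [-0.9, 2.1, 0.5]
grip_width: -0.0001
```

>>> jog_arm(offset=[[0,-0.001,0],[0,-0.001,0]], twist=[[-0.008,0,0],[-0.008,0,0]])

```text
time_s: 7.78
eef_pos: [0.469, 0.0422, 0.2548]
orientation: [-0.387, 1.571, -0.119]
contact_force: [-2.0, 2.0, 0.4]
grip_width: 0.0002
```

>>> jog_arm(offset=[[0,-0.001,0],[0,-0.001,0]], twist=[[-0.008,0,0],[-0.008,0,0]])

```text
time_s: 8.02
eef_pos: [0.4695, 0.0403, 0.2547]
orientation: [-1.198, 1.571, -0.915]
contact_force: [-1.2, 1.2, 0.7]
grip_width: 0.0004
```

>>> jog_arm(offset=[[0,-0.001,0],[0,-0.001,0]], twist=[[-0.008,0,0],[-0.008,0,0]])

```text
time_s: 8.28
eef_pos: [0.4701, 0.0384, 0.2547]
orientation: [-1.426, 1.571, -1.126]
contact_force: [-1.5, 1.4, 1.0]
grip_width: -0.0002
```

>>> jog_arm(offset=[[0,-0.001,0],[0,-0.001,0]], twist=[[-0.008,0,0],[-0.008,0,0]])

```text
time_s: 8.52
eef_pos: [0.4708, 0.0364, 0.2547]
orientation: [-1.106, 1.57, -0.791]
contact_force: [-1.0, 0.8, 0.3]
grip_width: -0.0001
```

>>> jog_arm(offset=[[0,-0.001,0],[0,-0.001,0]], twist=[[-0.008,0,0],[-0.008,0,0]])

```text
time_s: 8.78
eef_pos: [0.4715, 0.0344, 0.2548]
orientation: [-0.905, 1.57, -0.573]
contact_force: [0.2, 0.4, -0.3]
grip_width: 0.0001
```

```bash
python3 - <<'E'
from h import *
show()
p,d=robot.get_image("side");cv2.imwrite("pics/s2.png",cv2.resize(p[110:310,130:400],None,fx=2.9,fy=2.9))
show()
E
```

```text
t 8.78 pos [0.4715 0.0344 0.2548] x [ 0. -0. -1.] zyaw 18.99 r 0.1244 ang -161.21 F [ 0.22  0.42 -0.26] j [-0.18  0.15  1.98 -0.    1.01 -0.51] w 0.0001
t 8.82 pos [0.4715 0.0344 0.2548] x [ 0. -0. -1.] zyaw 19.0 r 0.1244 ang -161.19 F [ 0.03 -0.16 -0.03] j [-0.18  0.15  1.98 -0.    1.01 -0.51] w -0.0002
```

View pics/s2.png

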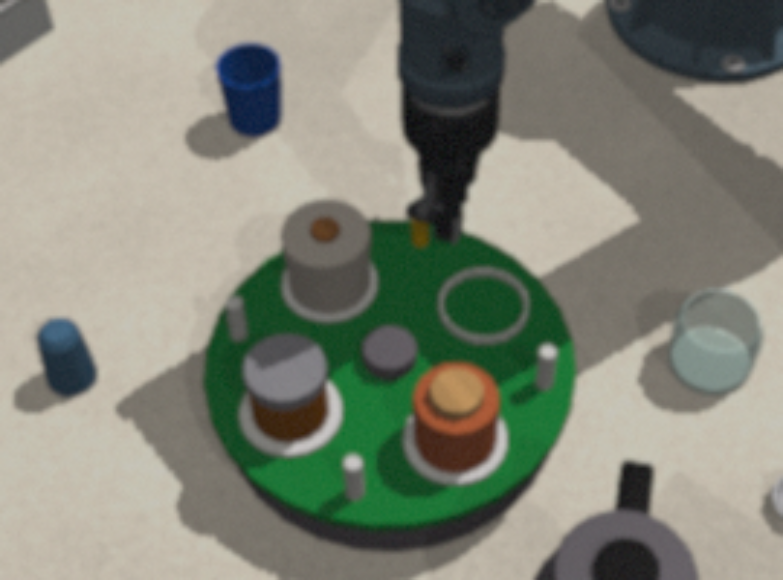

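The force has dropped to zero, so it has probably jumped ahead. I'll keep going gently to feel for the firm stop.

>>> jog_arm(offset=[[0,-0.001,0],[0,-0.001,0]], twist=[[-0.008,0,0],[-0.008,0,0]])

```text
time_s: 9.07
eef_pos: [0.472, 0.0327, 0.2547]
orientation: [-0.836, 1.571, -0.488]
contact_force: [0.8, -0.1, -0.8]
grip_width: -0.0001
```

>>> jog_arm(offset=[[0,-0.001,0]], twist=[[-0.008,0,0]])

```text
time_s: 9.2
eef_pos: [0.4724, 0.0318, 0.2547]
orientation: [-0.754, 1.571, -0.398]
contact_force: [0.5, 1.3, -0.3]
grip_width: -0.0002
```

>>> jog_arm(offset=[[0,-0.001,0]], twist=[[-0.008,0,0]])

```text
time_s: 9.32
eef_pos: [0.4727, 0.0308, 0.2547]
orientation: [-0.984, 1.571, -0.621]
contact_force: [0.4, -0.2, 0.5]
grip_width: -0.0003
```

>>> jog_arm(offset=[[0,-0.001,0]], twist=[[-0.008,0,0]])

```text
time_s: 9.45
eef_pos: [0.473, 0.0299, 0.2547]
orientation: [1.198, 1.571, 1.57]
contact_force: [-0.2, -0.0, -0.4]
grip_width: 0.0
```

>>> jog_arm(offset=[[0,-0.001,0]], twist=[[-0.008,0,0]])

```text
time_s: 9.57
eef_pos: [0.4734, 0.0289, 0.2547]
orientation: [-0.052, 1.571, 0.328]
contact_force: [0.2, 0.1, -0.3]
grip_width: -0.0004
```

>>> jog_arm(offset=[[0,-0.001,0]], twist=[[-0.008,0,0]])

```text
time_s: 9.7
eef_pos: [0.4738, 0.028, 0.2547]
orientation: [2.689, 1.571, 3.076]
contact_force: [0.7, -0.3, 0.1]
grip_width: -0.0
```

>>> jog_arm(offset=[[0,-0.001,0]], twist=[[-0.008,0,0]])

```text
time_s: 9.82
eef_pos: [0.474, 0.0274, 0.2546]
orientation: [1.773, 1.57, 2.168]
contact_force: [-0.4, 4.1, 2.0]
grip_width: 0.0002
```

```bash
python3 - <<'E'
from h import *
show()
p,d=robot.get_image("side");cv2.imwrite("pics/s3.png",cv2.resize(p[160:220,240:320],None,fx=8,fy=8))
q=cv2.imread("pics/s2.png")
hsv=cv2.cvtColor(p,cv2.COLOR_BGR2HSV);m=(hsv[...,0]>15)&(hsv[...,0]<32)&(hsv[...,1]>150)
a=np.argwhere(m[160:230,240:330])+[160,240];print(a.mean(0),len(a))
E
```

```text
t 9.82 pos [0.474  0.0274 0.2546] x [-0.001  0.001 -1.   ] zyaw 22.65 r 0.1246 ang -157.79 F [-0.43  4.05  2.02] j [-0.19  0.16  1.97  0.    1.01 -0.59] w 0.0002
[190.25 273.25] 40
```

View pics/s3.png

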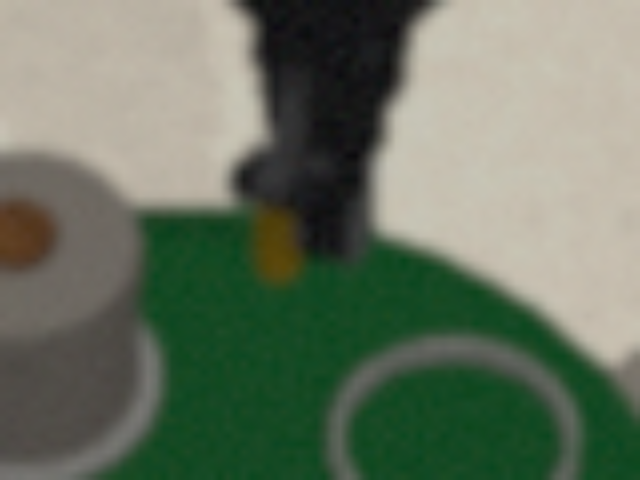

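Contact again at about 4 N after an 8 mm free gap. I'll take one small step to confirm it's firm.

>>> jog_arm(offset=[[0,-0.0003,0]], twist=[[0,0,0]])

```text
time_s: 10.0
eef_pos: [0.474, 0.0273, 0.2547]
orientation: [1.736, 1.57, 2.131]
contact_force: [-2.4, 5.0, 2.3]
grip_width: -0.0001
```

```bash
python3 - <<'E'
from h import *
show()
E
```

```text
t 10.0 pos [0.474  0.0273 0.2547] x [-0.001  0.001 -1.   ] zyaw 22.63 r 0.1246 ang -157.72 F [-2.42  5.    2.28] j [-0.19  0.16  1.97  0.    1.01 -0.59] w -0.0001
```

>>> jog_arm(offset=[[0,-0.0003,0]], twist=[[0,0,0]])

```text
time_s: 10.12
eef_pos: [0.4741, 0.0271, 0.2546]
orientation: [1.726, 1.569, 2.121]
contact_force: [-2.4, 5.9, 2.8]
grip_width: -0.0001
```

>>> jog_arm(offset=[[0,0.0015,0],[0,0.006,0],[0,0.008,0],[-0.05,0,0],[-0.05,0,0],[-0.045,0,0]], twist=[[0,0,0],[0,0,0],[0,0,0],[0,0,0],[0,0,0],[0,0,0]], fingers=1)

```text
time_s: 10.88
eef_pos: [0.4681, 0.0413, 0.4015]
orientation: [-0.783, 1.57, -0.388]
contact_force: [0.3, 1.0, -0.9]
grip_width: -0.0001
```

```bash
python3 - <<'E'
from h import *
show();print(tool()[1].round(4))
p,d=robot.get_image("side");cv2.imwrite("pics/s4.png",cv2.resize(p[110:310,130:400],None,fx=2.9,fy=2.9));np.savez("pics/s4.npz",p=p,d=d)
p,d=robot.get_image("top");cv2.imwrite("pics/t4.png",cv2.resize(p[120:300,130:420],None,fx=2.7,fy=2.7));np.savez("pics/t4.npz",p=p,d=d)
E
```

```text
t 10.88 pos [0.4681 0.0413 0.4015] x [ 0.001 -0.    -1.   ] zyaw 22.65 r 0.1256 ang -164.68 F [ 0.27  0.96 -0.89] j [-0.17 -0.06  1.87 -0.    1.33 -0.56] w -0.0001
[[ 9.000e-04 -3.850e-01  9.229e-01]
 [-4.000e-04  9.229e-01  3.850e-01]
 [-1.000e+00 -7.000e-04  7.000e-04]]
```

View pics/s4.png

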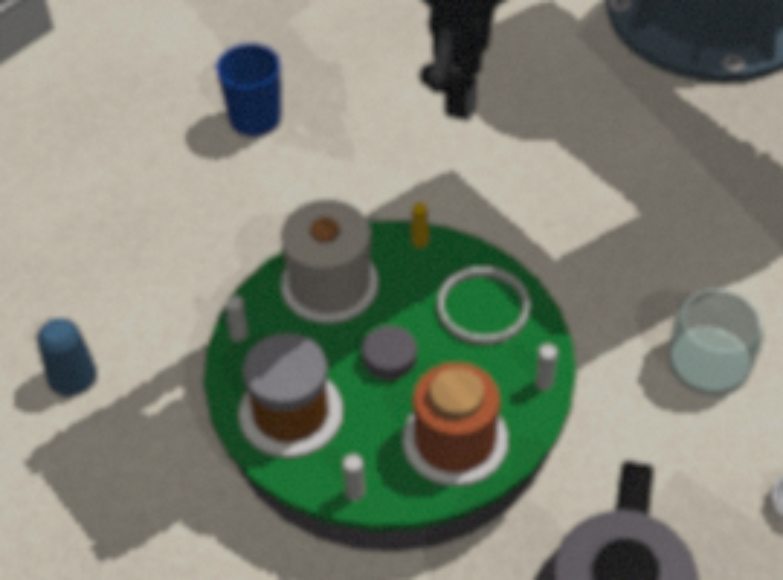

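View pics/t4.png

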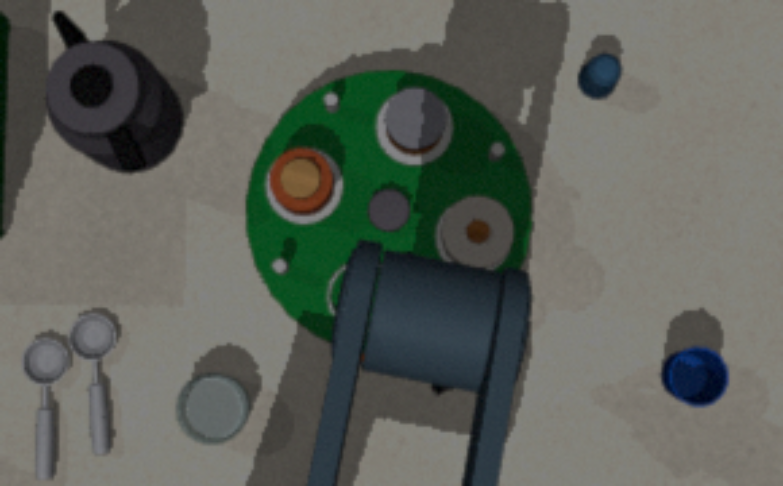

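```bash
cat > bay.py <<'E'
from h import *
import sys
from scipy.optimize import least_squares
def ring(n,file,x0):
    z=np.load(file);hsv=cv2.cvtColor(z["p"],cv2.COLOR_BGR2HSV)
    c=robot.get_calibration(n);K=c["camera_matrix"];T=c["pose"]
    # pixels intersect plane z=.072
    v,u=np.indices(z["d"].shape)
    D=np.stack([(u-K[0,2])/K[0,0],-(v-K[1,2])/K[1,1],-np.ones_like(u,float)],-1)@T[:3,:3].T
    P=T[:3,3]+D*((.070-T[2,3])/D[...,2:])
    r=np.hypot(P[...,0]-x0[0],P[...,1]-x0[1])
    m=(hsv[...,1]<120)&(r>.027)&(r<.047)&(hsv[...,2]>60)
    if n=="side": m&=abs(cloud(n,z["d"])[...,2]-.068)<.012
    q=P[m][:,:2]
    f=lambda a:np.hypot(q[:,0]-a[0],q[:,1]-a[1])-.0355
    s=least_squares(f,x0,loss="soft_l1",f_scale=.001);
    d=s.x-C;print(n,file,s.x.round(4),len(q),"rms",np.sqrt(np.mean(f(s.x)**2)).round(4),"r",np.hypot(*d).round(4),"ang",np.degrees(np.arctan2(d[1],d[0])).round(2))
if __name__=="__main__":
    ring("side","pics/side0.npz",(.5393,.1515));ring("top","pics/top0.npz",(.5393,.1515))
    ring("side","pics/s4.npz",(.500,.0975))
E
python3 bay.py
```

```text
side pics/side0.npz [0.5421 0.152 ] 361 rms 0.0031 r 0.0908 ang 121.34
top pics/top0.npz [0.5403 0.1516] 179 rms 0.0018 r 0.0914 ang 122.45
side pics/s4.npz [0.5021 0.0981] 349 rms 0.0033 r 0.0903 ang 164.84
```

>>> jog_arm(offset=[[0,-0.042,-0.025],[0,-0.042,-0.025],[0,-0.042,-0.025],[0,-0.042,-0.025],[0,-0.042,-0.025],[0,-0.042,-0.025],[0.025,0,0],[0.025,0,0],[0.025,0,0],[0.025,0,0],[0,0,0]], twist=[[0,0,0],[0,0,0],[0,0,0],[0,0,0],[0,0,0],[0,0,0],[0.164,0,0],[0.164,0,0],[0.164,0,0],[0.164,0,0],[0,0,0]], fingers=0)

```text
time_s: 12.35
eef_pos: [0.426, -0.2483, 0.2971]
orientation: [2.658, 1.565, 2.398]
contact_force: [0.1, 0.2, 0.4]
grip_width: 0.0851
```

```bash
python3 - <<'E'
from h import *
show();print(tool()[1].round(4))
p,d=robot.get_image("side");cv2.imwrite("pics/s5.png",cv2.resize(p[60:260,130:400],None,fx=2.9,fy=2.9));np.savez("pics/s5.npz",p=p,d=d)
p,d=robot.get_image("top");np.savez("pics/t5.npz",p=p,d=d);cv2.imwrite("pics/t5.png",cv2.resize(p[120:300,180:470],None,fx=2.7,fy=2.7))
import bay
bay.ring("top","pics/t5.npz",(.5005,.0978));bay.ring("side","pics/s5.npz",(.5005,.0978))
E
```

```text
t 12.35 pos [ 0.426  -0.2483  0.2971] x [-0.004  0.004 -1.   ] zyaw -14.86 r 0.3617 ang -116.83 F [0.1  0.23 0.4 ] j [-0.77  0.13  1.9  -0.    1.12 -0.51] w 0.0851
[[-0.0041  0.2565  0.9665]
 [ 0.0038  0.9665 -0.2565]
 [-1.      0.0026 -0.005 ]]
top pics/t5.npz [0.5    0.0981] 139 rms 0.0014 r 0.0923 ang 165.22
side pics/s5.npz [0.5024 0.0982] 360 rms 0.0035 r 0.0901 ang 164.74
```

View pics/s5.png

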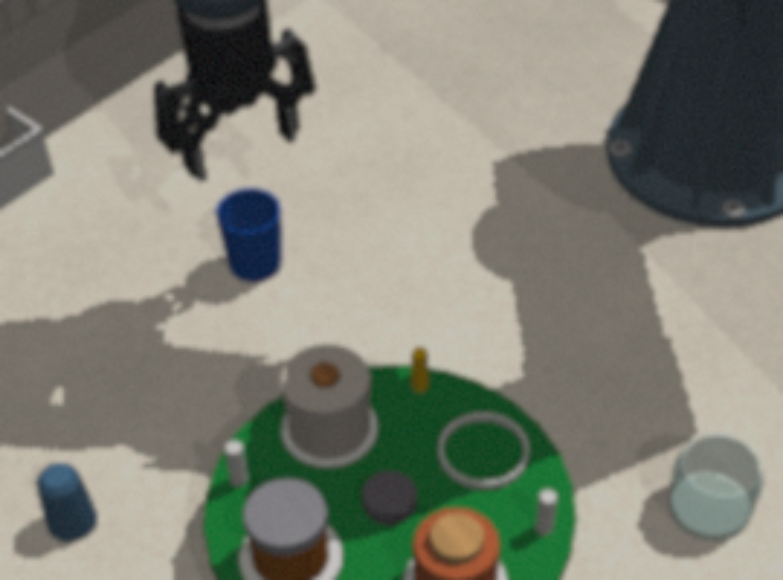

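View pics/t5.png

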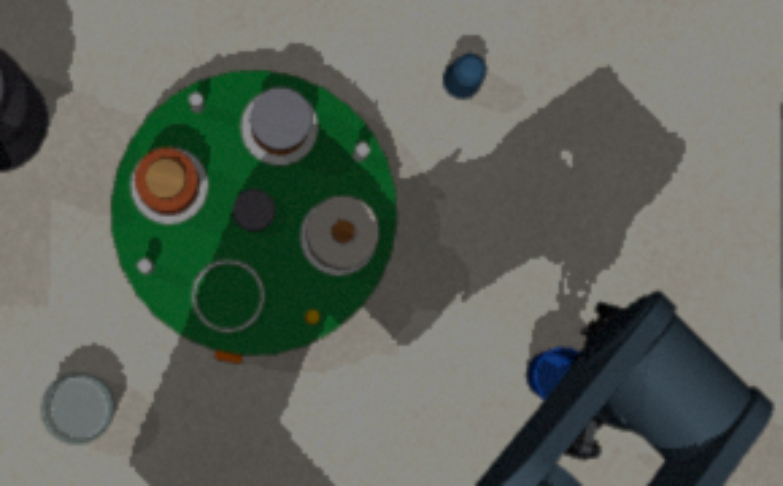

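>>> jog_arm(offset=[[0.035,0,0],[0.03,0,0],[0.02,0,0],[0.012,0,0],[0,0,0]], twist=[[0,0,0],[0,0,0],[0,0,0],[0,0,0],[0,0,0]])

```text
time_s: 13.08
eef_pos: [0.427, -0.2495, 0.2028]
orientation: [2.725, 1.571, 2.465]
contact_force: [-0.1, -0.3, 0.4]
grip_width: 0.0854
```

```bash
python3 - <<'E'
from h import *
show();
p,d=robot.get_image("side");cv2.imwrite("pics/s6.png",cv2.resize(p[60:200,150:330],None,fx=4,fy=4))
E
```

```text
t 13.07 pos [ 0.427  -0.2495  0.2028] x [-0.  0. -1.] zyaw -14.89 r 0.3623 ang -116.6 F [-0.13 -0.29  0.35] j [-0.77  0.3   1.94 -0.    0.91 -0.51] w 0.0854
```

View pics/s6.png

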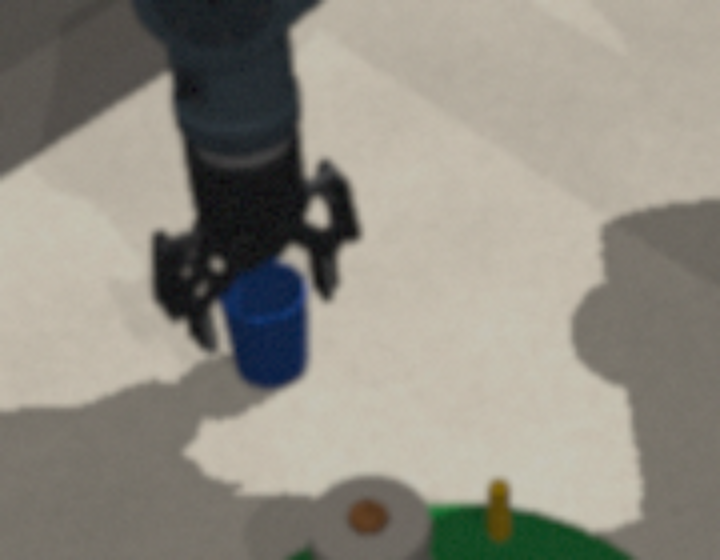

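>>> jog_arm(offset=[[0.008,0,0],[0,0,0]], twist=[[0,0,0],[0,0,0]])

```text
time_s: 13.38
eef_pos: [0.4269, -0.2494, 0.1946]
orientation: [2.711, 1.571, 2.45]
contact_force: [-0.2, 0.2, 0.1]
grip_width: 0.0852
```

>>> jog_arm(offset=[[0,0,0],[0,0,0],[0,0,0],[0,0,0],[0,0,0],[0,0,0]], twist=[[0,0,0],[0,0,0],[0,0,0],[0,0,0],[0,0,0],[0,0,0]], fingers=1)

```text
time_s: 14.12
eef_pos: [0.427, -0.2496, 0.1956]
orientation: [-1.13, 1.57, -1.391]
contact_force: [-2.2, 0.9, 8.7]
grip_width: 0.0597
```

>>> jog_arm(offset=[[-0.02,0,0],[-0.03,0,0],[-0.04,0,0],[-0.04,0,0],[0,0,0]], twist=[[0,0,0],[0,0,0],[0,0,0],[0,0,0],[0,0,0]])

```text
time_s: 14.75
eef_pos: [0.4279, -0.2503, 0.3283]
orientation: [-0.504, 1.563, -0.765]
contact_force: [0.1, -0.3, -1.5]
grip_width: 0.0594
```

```bash
python3 - <<'E'
from h import *
show();print(tool()[1].round(4))
p,d=robot.get_image("side");cv2.imwrite("pics/s7.png",cv2.resize(p[20:200,120:330],None,fx=3.3,fy=3.3));np.savez("pics/s7.npz",p=p,d=d)
W=cloud("side",d);hsv=cv2.cvtColor(p,cv2.COLOR_BGR2HSV)
m=(hsv[...,0]>95)&(hsv[...,0]<130)&(hsv[...,1]>120)&(W[...,1]<-.18)&(W[...,0]<.5)&(W[...,2]<.3)
q=W[m];print(len(q),np.nanpercentile(q,[1,50,99],axis=0).round(4))
E
```

```text
t 14.75 pos [ 0.4279 -0.2503  0.3283] x [ 0.005 -0.005 -1.   ] zyaw -14.94 r 0.3627 ang -116.43 F [ 0.07 -0.27 -1.52] j [-0.77  0.09  1.88  0.    1.17 -0.51] w 0.0594
[[ 0.0053  0.2579  0.9662]
 [-0.0051  0.9662 -0.2578]
 [-1.     -0.0035  0.0064]]
1361 [[-0.8938 -0.8053 -0.4163]
 [-0.5893 -0.7924 -0.1956]
 [ 0.4593 -0.219   0.2259]]
```

View pics/s7.png

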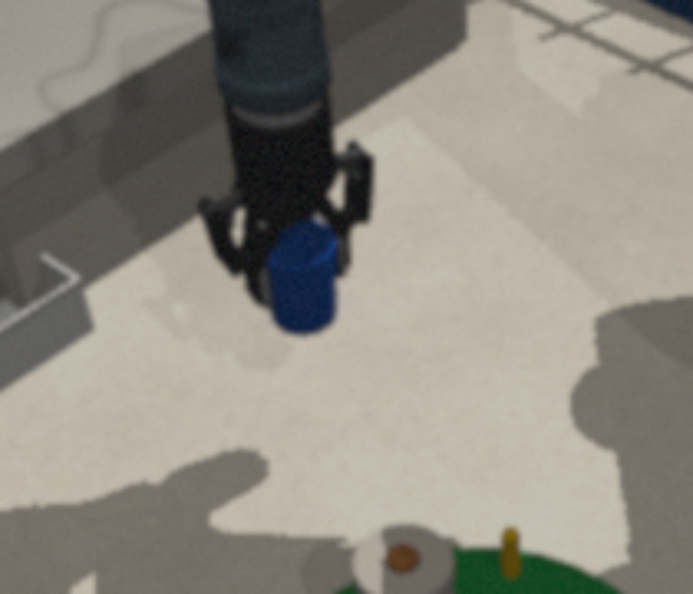

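>>> jog_arm(offset=[[-0.025,0,0],[-0.02,0,0],[0,0.0444,-0.0025],[0,0.0444,-0.0025],[0,0.0444,-0.0025],[0,0.0444,-0.0025],[0,0.0444,-0.0025],[0,0.0444,-0.0025],[0,0.0444,-0.0025],[0,0.0444,-0.0025],[0,0,0],[0,0,0]], twist=[[0,0,0],[0,0,0],[0,0,0],[0,0,0],[0,0,0],[0,0,0],[0,0,0],[0,0,0],[0,0,0],[0,0,0],[0,0,0],[0,0,0]])

```text
time_s: 16.3
eef_pos: [0.4988, 0.0988, 0.3683]
orientation: [-2.754, 1.568, -3.015]
contact_force: [-0.4, -0.6, -1.0]
grip_width: 0.0593
```

```bash
python3 - <<'E'
from h import *
show();s,R=tool();print(R.round(4))
t=np.array([.5003,.098,s["eef_pos"][2]]);print("delta tool",(R.T@(t-s["eef_pos"])).round(4))
p,d=robot.get_image("side");cv2.imwrite("pics/s8.png",cv2.resize(p[60:280,170:400],None,fx=2.7,fy=2.7))
E
```

```text
t 16.3 pos [0.4988 0.0988 0.3683] x [-0.003 -0.    -1.   ] zyaw -14.91 r 0.0937 ang 165.0 F [-0.35 -0.61 -0.96] j [-0.04  0.07  1.81 -0.    1.27  0.22] w 0.0593
[[-2.700e-03  2.574e-01  9.663e-01]
 [-3.000e-04  9.663e-01 -2.574e-01]
 [-1.000e+00 -1.000e-03 -2.500e-03]]
delta tool [-0.     -0.0003  0.0017]
```

View pics/s8.png

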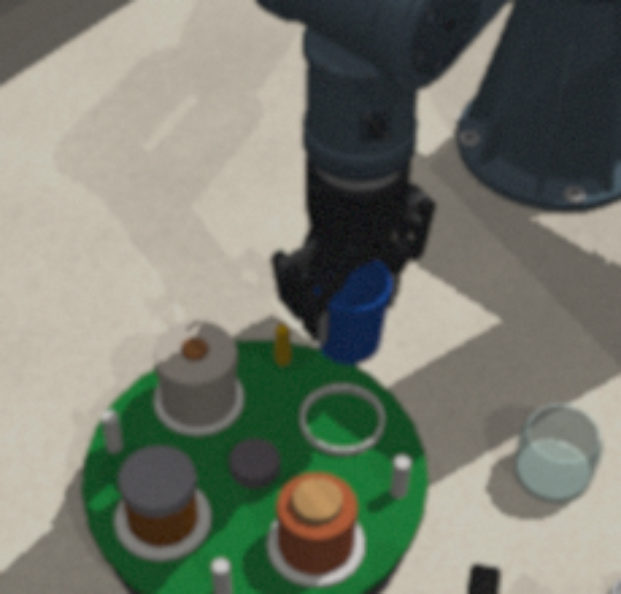

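>>> jog_arm(offset=[[0.03,0,0.001],[0.03,0,0],[0.02,0,0],[0.01,0,0],[0,0,0]], twist=[[0,0,0],[0,0,0],[0,0,0],[0,0,0],[0,0,0]])

```text
time_s: 16.98
eef_pos: [0.5, 0.0979, 0.2792]
orientation: [-2.863, 1.569, -3.125]
contact_force: [0.5, -0.2, -1.2]
grip_width: 0.0592
```

```bash
python3 - <<'E'
from h import *
show();s,R=tool();
t=np.array([.5003,.098,s["eef_pos"][2]]);print("delta tool",(R.T@(t-s["eef_pos"])).round(4))
p,d=robot.get_image("side");cv2.imwrite("pics/s9.png",cv2.resize(p[120:280,200:380],None,fx=4,fy=4));np.savez("pics/s9.npz",p=p,d=d)
W=cloud("side",d);hsv=cv2.cvtColor(p,cv2.COLOR_BGR2HSV)
m=(hsv[...,0]>100)&(hsv[...,0]<130)&(hsv[...,1]>170)&(np.hypot(W[...,0]-.5,W[...,1]-.098)<.05)
q=W[m];print(len(q),np.nanpercentile(q,[1,50,99],axis=0).round(4))
E
```

```text
t 16.98 pos [0.5    0.0979 0.2792] x [-0.001 -0.    -1.   ] zyaw -15.03 r 0.0923 ang 165.3 F [ 0.53 -0.17 -1.19] j [-0.04  0.19  1.87 -0.    1.08  0.22] w 0.0592
delta tool [-0.      0.0001  0.0002]
477 [[0.4722 0.0768 0.0882]
 [0.5076 0.1094 0.1225]
 [0.5305 0.1295 0.1565]]
```

View pics/s9.png

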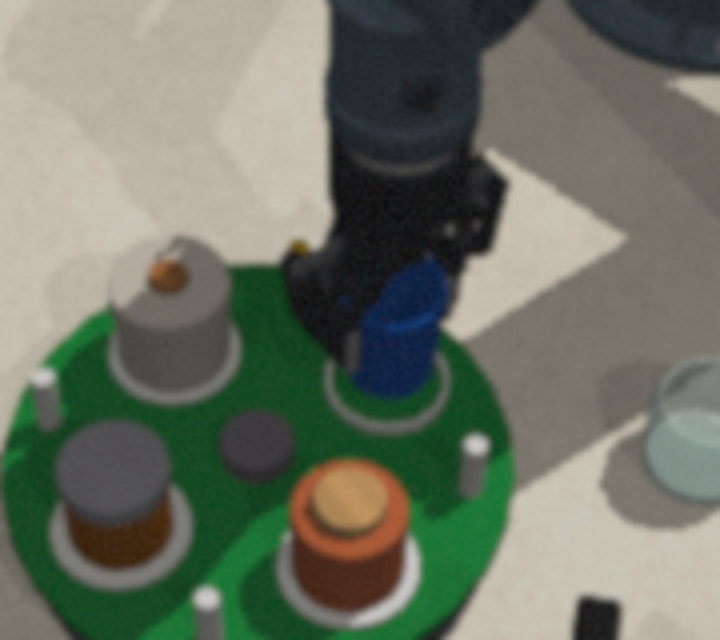

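>>> jog_arm(offset=[[0.006,0,0],[0.006,0,0],[0.003,0,0],[0,0,0]], twist=[[0,0,0],[0,0,0],[0,0,0],[0,0,0]])

```text
time_s: 17.52
eef_pos: [0.5001, 0.0987, 0.2644]
orientation: [-2.968, 1.57, 3.054]
contact_force: [-0.3, -0.9, -0.6]
grip_width: 0.0592
```

>>> jog_arm(offset=[[0.001,0,0],[0.001,0,0]], twist=[[0,0,0],[0,0,0]])

```text
time_s: 17.77
eef_pos: [0.5003, 0.0987, 0.2628]
orientation: [0.133, 1.57, -0.128]
contact_force: [0.4, -0.1, -0.3]
grip_width: 0.0593
```

>>> jog_arm(offset=[[0.001,0,0],[0,0,0]], twist=[[0,0,0],[0,0,0]])

```text
time_s: 18.02
eef_pos: [0.5002, 0.0987, 0.2616]
orientation: [-2.989, 1.571, 3.033]
contact_force: [0.1, -0.1, -1.1]
grip_width: 0.0597
```

>>> jog_arm(offset=[[0.001,0,0],[0,0,0]], twist=[[0,0,0],[0,0,0]])

```text
time_s: 18.27
eef_pos: [0.5002, 0.0987, 0.2606]
orientation: [-2.93, 1.571, 3.093]
contact_force: [0.1, -0.1, -0.7]
grip_width: 0.0595
```

>>> jog_arm(offset=[[0.0008,0,0],[0,0,0]], twist=[[0,0,0],[0,0,0]])

```text
time_s: 18.52
eef_pos: [0.5002, 0.0987, 0.2598]
orientation: [-2.917, 1.571, 3.105]
contact_force: [-0.1, 0.7, -1.4]
grip_width: 0.0595
```

>>> jog_arm(offset=[[0.0005,0,0],[0,0,0]], twist=[[0,0,0],[0,0,0]])

```text
time_s: 18.77
eef_pos: [0.5002, 0.0987, 0.2597]
orientation: [0.652, 1.571, 0.391]
contact_force: [-1.2, 0.4, 2.9]
grip_width: 0.0592
```

Touchdown felt at 0.2597. Next I'll let go.

>>> jog_arm(offset=[[0,0,0],[0,0,0],[0,0,0],[0,0,0],[0,0,0],[0,0,0]], twist=[[0,0,0],[0,0,0],[0,0,0],[0,0,0],[0,0,0],[0,0,0]], fingers=0)

```text
time_s: 19.52
eef_pos: [0.5002, 0.0987, 0.2594]
orientation: [-2.752, 1.571, -3.013]
contact_force: [-0.9, 0.1, -0.7]
grip_width: 0.0853
```

```bash
python3 - <<'E'
from h import *
show()
p,d=robot.get_image("side");cv2.imwrite("pics/s10.png",cv2.resize(p[120:280,200:380],None,fx=4,fy=4))
E
```

```text
t 19.52 pos [0.5002 0.0987 0.2594] x [-0. -0. -1.] zyaw -14.95 r 0.0923 ang 164.82 F [-0.87  0.12 -0.67] j [-0.04  0.22  1.88 -0.    1.04  0.22] w 0.0853
```

View pics/s10.png

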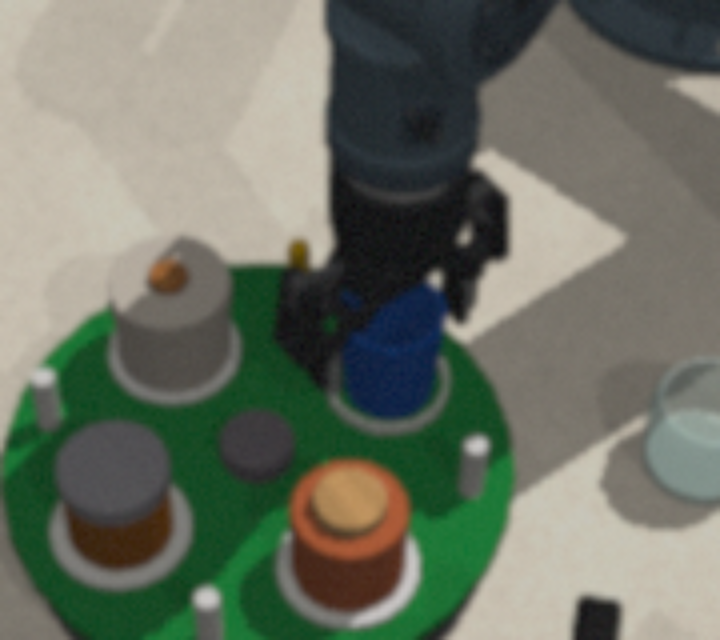

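The cup stands free inside the ring. I'll rise and move the arm away to the right so the top camera can see.

>>> jog_arm(offset=[[-0.02,0,0],[-0.04,0,0],[-0.05,0,0],[-0.04,0,0],[0,-0.05,0],[0,-0.05,0],[0,-0.05,0],[0,-0.05,0],[0,-0.05,0],[0,-0.05,0],[0,0,0]], twist=[[0,0,0],[0,0,0],[0,0,0],[0,0,0],[0,0,0],[0,0,0],[0,0,0],[0,0,0],[0,0,0],[0,0,0],[0,0,0]])

```text
time_s: 20.95
eef_pos: [0.422, -0.1939, 0.4095]
orientation: [-1.317, 1.57, -1.583]
contact_force: [0.1, 0.5, 0.3]
grip_width: 0.0856
```

```bash
python3 - <<'E'
from h import *
import bay
show()
for n in("side","top"):
    p,d=robot.get_image(n);np.savez(f"pics/{n}F.npz",p=p,d=d)
    cv2.imwrite(f"pics/{n}F.png",cv2.resize(p[100:310,130:410],None,fx=2.8,fy=2.8))
    W=cloud(n,d);m=(W[...,2]>.124)&(W[...,2]<.15)&(np.hypot(W[...,0]-.5,W[...,1]-.098)<.045)
    q=W[m];h=cv2.convexHull(q[:,:2].astype(np.float32));print(n,"rim",cv2.minEnclosingCircle(h),circ(*h[:,0].T.astype(float)),np.nanpercentile(q[:,2],[50,95]))
    bay.ring(n,f"pics/{n}F.npz",(.5003,.098))
E
```

```text
t 20.95 pos [ 0.422  -0.1939  0.4095] x [-0.    -0.001 -1.   ] zyaw -15.24 r 0.3163 ang -121.94 F [0.12 0.49 0.28] j [-0.69 -0.08  1.87 -0.    1.35 -0.42] w 0.0856
side rim ((0.5018613934516907, 0.10060941427946091), 0.03180908411741257) (np.float64(0.5017701595449248), np.float64(0.1005592158297616), np.float64(0.030866858971146077)) [0.1313493  0.13610066]
side pics/sideF.npz [0.5024 0.0986] 246 rms 0.0035 r 0.0902 ang 164.53
top rim ((0.499618798494339, 0.09897925704717636), 0.030913660302758217) (np.float64(0.49955705004720224), np.float64(0.099209634489371), np.float64(0.030009054670036433)) [0.13466642 0.13987192]
top pics/topF.npz [0.4998 0.0978] 94 rms 0.0011 r 0.0925 ang 165.39
```

View pics/sideF.png

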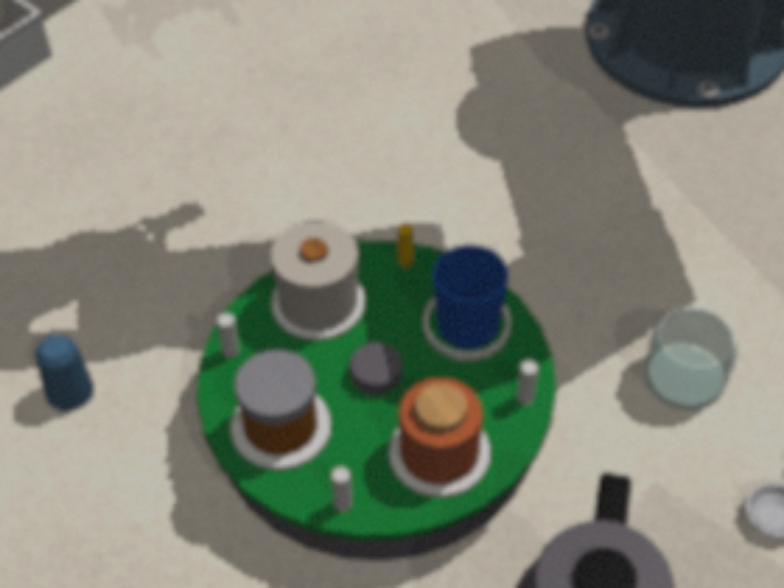

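View pics/topF.png

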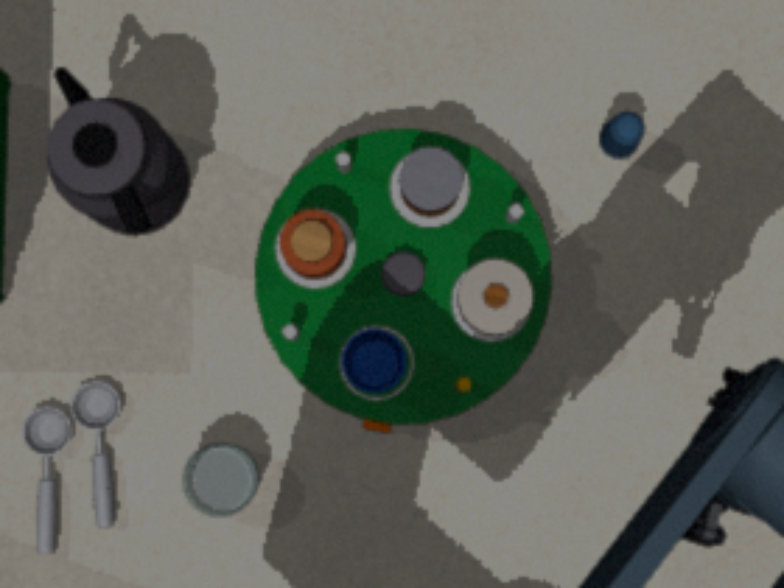

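The cup stands upright in the ring about 1–2 mm off centre, its rim at about 0.136 m (64 + 72 mm), and the disc hasn't moved since the stop. I'll hand the job in.

```bash
python3 -c "
from workcell import robot
print(robot.finish_job(), robot.sense()['time_s'])"
```

```text
the job is handed in; nothing more can be done
the job is handed in; nothing more can be done
```

The caddy is on its next stop and the blue cup stands upright in the empty bay. I handed the job in at about 21 s, and no verdict was reported.

- **Caddy:** I pushed the yellow post round anticlockwise with the closed fingers, at about 1–4 N. The force dropped to zero when it clicked ahead. After about 8 mm of free travel the post stood firm, and I stopped at about 6.5 N along the push. The latch itself can't be seen, so "home" rests on that click, the firm stop and the disc not moving since.
- **Cup:** I gripped it by its sides, carried it over and lowered it until I felt it touch at about 3 N. I then let go and moved the arm clear.

**Last checks:**
- **Bay position:** about 165°, against about 171° for the orange nib. That is about 6° short of exact front, or roughly 10 mm, and unchanged since the stop.
- **Cup centring:** the rim centre is 1–2 mm from the ring centre.
- **Cup height:** the rim is at about 0.136 m, which is what a cup standing on the bay floor should give.
- **Other things:** in the pictures they look unmoved.
- **Disagreement:** the two cameras put the ring about 2–3 mm apart, close to their stated accuracy. No check failed.

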